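# Engage the book press drive and nip the book

## Task

The book press on the desk is out of gear. Take its bar-shaped gear knob from above, press it down gently while rocking it to and fro until the hidden teeth mesh and it drops fully home (never force it down on the tooth tips), then wind it clockwise until the book stands upright and snug against the back jaw with the press's sprung pad pushed in about half of its travel, not squeezed to the stop. Leave it in gear and clamped, let go, and leave the other desk things alone.

Things in the scene. Friction and masses are not known exactly. Their poses are not given: they have to be found in the camera images.
- press: Book press: wooden base board 200 x 320 x 25 mm, fixed; origin under its centre, z up. Its +y runs along the long side from the gearbox (green, 96 mm round, top 90 mm above the desk, centred at y = -90 mm) to the jaws.
- spindle: Upright spindle, carries the gear knob; origin on its axis, 85 mm above the desk, z up, x along the knob's bar (turns with it). Out of gear it turns freely. Hidden inside: 3 dogs on the knob, 6 teeth on the driven ring; turned slowly under a light push they drop in, once every 60 degrees, with 3.5 degrees play each way. The ring's phase cannot be seen; at the start they never line up.
- knob_grip (a point): Middle of the knob's black bar, on the spindle axis, 138 mm above the desk when up. Bar: 62 mm along this point's x, 18 mm thick along y, 36 mm high (20 mm below to 16 mm above this point), on a dark steel disc 84 mm across whose top is 20 mm below this point; they move down together. Grip across the thickness from above; half a turn gives the same grip.
- gear_knob (a joint): Knob's way down, m: 0 up, out of gear (start); 0.015 home, in gear. It slides with 1 to 2 N down, 5 N up, and stays where left. At 2 mm the dogs land on the tooth tips unless lined up; they give on a spring (3 N, then 2.5 N/mm for 5 mm, then solid): only in mesh does it pass 7 mm. Hand push 6 to 10 N is right; hard pushing drags the ring along unmeshed, 25 N on the teeth is too much.
- jaw: Moving jaw, wooden wall 170 x 20 mm, top 98 mm above the desk; origin under its middle, axes as the press. In gear, turning the knob clockwise seen from above drives it along the press's +y, to the book, 15 mm per radian; the drive drags with 0.3 N m and stays where left. It takes 0.6 to 2.2 rad after meshing, plus some play: perhaps a second grasp.
- jaw_pad: Sprung pad, pale board 160 x 8 x 64 mm in front of the jaw; origin at its middle, when free 26 mm along +y and 38 mm above the jaw's origin. The book pushes it back towards the jaw, 1.5 N per mm, 12 mm at most. Right clamping is about half-way (6 to 7 mm, 10 N); under 5 N is loose, over 17 N is too tight, over 20 N crushes the book.
- back_jaw: Back jaw, fixed wooden wall 170 x 20 x 72 mm; origin under its middle, on the base board; its face to the book is 10 mm towards the press's -y from the origin.
- book: Loose small red hardback, 148 x 25 x 105 mm, 0.22 kg, standing spine up on the base board between pad and back jaw; origin under its middle, z up, y along its thickness.
- clock: Brass desk clock, 50 x 60 x 82 mm, loose bystander; origin under its middle.
- pen_pot: Square black open pot, 60 x 60 x 65 mm, loose bystander; origin under its middle.
- spectacle_case: Dark spectacle case, 60 x 150 x 32 mm, loose bystander; origin under its middle.
- dog_sleeve: Hidden spring-borne sleeve with the three dogs, inside the gearbox under the knob, turns and moves down with it; origin on the spindle axis, 85 mm above the desk when up. Not touched directly; the force on its teeth is what must stay under 25 N.

How it is judged (in metres and radians):
On the way, in this order (a step that is already met when the one before it is completed fails the run):
1. the teeth are in mesh and the gear knob is home: down at least 12 of its 15 mm (value of joint gear_knob above 0.012 m), for 0.3 s.
2. the pad presses the book with at least 5 N (contact force between jaw_pad and book above 5 N), for 0.3 s.
At the end, for the whole second after the job is handed in: The gear knob is still in mesh, down at least 10 mm of its 15, the pad presses the book with 4 to 17 N (2.7 to 11.3 mm of its 12 mm travel), the book rests on the back jaw with over 2 N, upright within 0.1 rad and still (value of joint gear_knob above 0.01 m and contact force between jaw_pad and book between 4 and 17 N and contact force between back_jaw and book above 2 N and angle between book's own z axis and vertical below 0.1 rad and linear speed of book below 0.01 m/s); the robot touches nothing.
It fails at once if the dogs are forced on the teeth with more than 25 N (contact force between dog_sleeve and anything else above 25 N).
It fails at once if the book is crushed with more than 20 N (contact force between jaw_pad and book above 20 N).
It fails at once if the clock is moved more than 30 mm (distance of clock from where it was at the start of the episode above 0.03 m).
It fails at once if the pen pot is moved more than 30 mm (distance of pen_pot from where it was at the start of the episode above 0.03 m).
It fails at once if the spectacle case is moved more than 30 mm (distance of spectacle_case from where it was at the start of the episode above 0.03 m).
It also fails if it takes over 67 s, if anything falls off the work surface, if the arm or the gripper's body presses on something with over 40 N, if the wrist force passes 120 N, or if a joint passes its speed limit or range.

## Robot

A 6-joint arm with a two-finger parallel gripper is mounted at the origin on the work surface. World frame = base frame: x ahead of the robot, y to its left, z up, the work surface at z = 0. Lengths are in m, angles in degrees, forces in N, time in s.
With the tool pointing down it reaches from about 0.375 to 0.9 m from the base axis. Payload 3.1 kg.
Tool frame: the origin (TCP) lies at the very end of the fingers, on their centre line; the grasp point (between the pads) lies 19 mm behind it; z points along the fingers, y is the line along which they close (so a half turn about z gives the same grasp; the last joint's range is limited). The gripper opens to 87 mm and grips with 3 to 60 N. Pads are 19 mm wide; open, the fingers measure 117 mm over their backs; the gripper's body (75 mm by 190 mm) begins 51 mm behind the grasp point.
Start: joints at [-74.914, 30.224, 82.088, -0, 67.689, -10.227], TCP at [0.267, -0.565, 0.223] pointing down, gripper open.
Joint ranges: [-176.69, 176.69], [-43.24, 126.21], [12.49, 139.97], [-82, 262], [0, 151.66], [-163.58, 163.58]. Speed limits (degrees/s): [159.86, 159.86, 180, 180, 180, 180].

## Interface

Orientations are given as a 3x3 rotation matrix whose columns are the frame's x, y, z axes.
In Python, from rig import readout, cams, bot gives the robot as it stands.
- The arm moves only by the shell command python3 -m inch 'ROWS'. ROWS is JSON, a list of rows, each a list of 5 numbers: the shift along the world's x, y, z in cm, then the turn about the world's z in degrees, then the finger opening in cm, from 0 to 8.7. In form: [[dx, dy, dz, twist, fingers], ...]. A call has 1 to 10 rows; each row is the pose to reach, as a shift and turn from the pose commanded when the call began; what a row does not reach only later rows make up. A row lasts 1/12 s, in which the tool goes at most 41.7 mm and 7.16 degrees, less where a joint would pass 70% of its speed; a pose out of reach is approached as far as the arm can. A call with a gripper value outside its range is refused whole. The fingers move at their own pace and stop on an object; the grip force is fixed at half the most. Time passes only in rows, so rows that repeat a pose let the fingers close. It gives the time, the measured TCP pose, the force, the opening and the grip force at its end, in the units of the state.
- readout.read_state(): the state, without advancing time (a new reading comes with each control period).
- cams.capture(name): name is "scene" or "top" or "wrist"; returns a dict with "image" (420x560x3 uint8, blue, green, red), "intrinsics" (3x3 intrinsics, pixels), "xyz" and "rotation" of the camera in the world; the wrist camera has in their place "tool_from_camera" (4x4, takes a point from camera to tool coordinates, whose origin is the TCP and whose axes are the flange's). Camera axes: x right, y down, z forward; pixel columns grow to the right and rows downward; lengths in m; the calibration is good to about 2 mm. A picture is of the moment at which its call begins: read the wrist's pose just before it. There is no depth.
- bot.hand_in(): hands the job in; it is judged then, once.
The state is a dict: "time_s": time; "joint_positions": joint angles; "qvel": joint speeds; "tau": joint torques, N m; "position": TCP position; "tcp_rot": TCP orientation; "force": force on the tool from outside, world axes, zero at the start; "moment": the same for the moment, N m; "opening": opening from 0.0 (shut) to 1.0 (fully open); "grasp_force": force on a finger pad.
Only numpy, scipy, OpenCV 4.12 (cv2) and the standard library are available. Lean on these libraries where they do the work, as an engineer would, in place of code of your own. Each camera call takes 0.05 s, during which the arm holds its last target. There are 200 camera calls.

## Working session

There is one attempt and no reset: what is moved stays moved. The work goes in short steps, Python scripts to look and compute and a shell command to move; the robot and the scene stay as the last step left them, time stands still between calls to the robot, and variables do not carry over. Pictures are saved under pics/ and viewed, at most 10 in all, crops included, and the job is handed in when it is done.

```bash
mkdir -p pics; python3 - <<'E'
from rig import readout,cams
import cv2,numpy as np
s=readout.read_state();print(s['time_s'],s['position'],s['tcp_rot'],s['force'],s['opening'])
for n in('top','scene'):
    c=cams.capture(n);cv2.imwrite(f'pics/{n}0.png',c['image']);print(n,c['intrinsics'],c['xyz'],c['rotation'])
E
```

```text
0.0 [ 0.26702382 -0.56426325  0.22157721] [[ 9.04009675e-01  4.27511580e-01 -5.96188286e-04]
 [ 4.27511845e-01 -9.04007306e-01  2.10055836e-03]
 [ 3.59054459e-04 -2.15380264e-03 -9.99997616e-01]] [-0.18439659 -0.36846786 -0.90385244] 1.0003970201474206
top [[399.78036365   0.         277.56850617]
 [  0.         399.78036365 208.66760615]
 [  0.           0.           1.        ]] [0.50483803 0.01530515 0.75871257] [[ 0.01942893 -0.98224509  0.1865934 ]
 [-0.99964048 -0.02253345 -0.0145312 ]
 [ 0.0184778  -0.18624399 -0.98232976]]
scene [[440.57227882   0.         272.70236844]
 [  0.         440.57227882 217.00547034]
 [  0.           0.           1.        ]] [1.19937907 0.20580113 0.50816482] [[-0.32985869  0.51690243 -0.78993995]
 [ 0.94374327  0.20119221 -0.26243157]
 [ 0.02327825 -0.83206584 -0.55418819]]
```

View pics/top0.png

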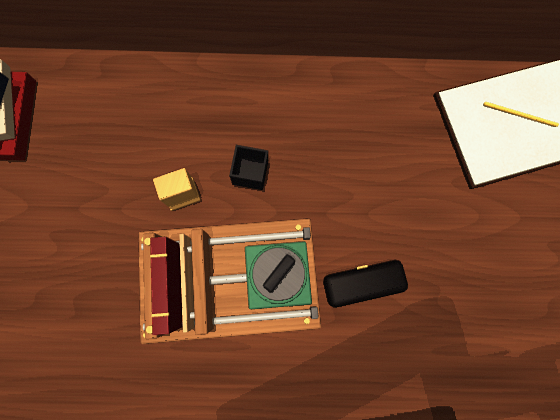

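View pics/scene0.png

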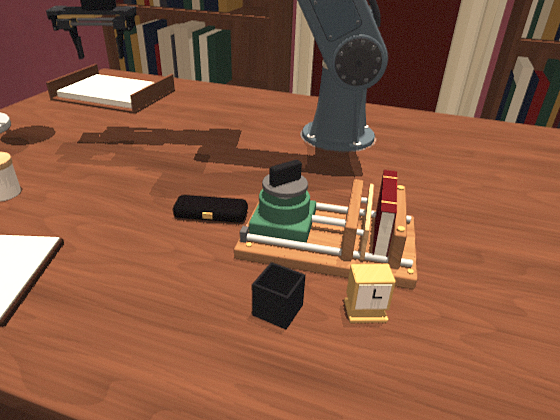

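The top view shows the bar knob centred near (279,273) on the green gearbox, with the jaw, pad and red book to its left (world +y). The scene view agrees: the clock and pot are in front and the case sits beside the gearbox. Next I'll locate the bar and press.

```bash
cat > h.py <<'E'
import cv2,numpy as np
from rig import readout,cams
def cast(c,uv,z,R=None,p=None):
    R=np.array(c['rotation']) if R is None else R; p=np.array(c['xyz']) if p is None else p
    K=np.array(c['intrinsics']); uv=np.atleast_2d(uv).astype(float)
    d=(R@np.linalg.inv(K)@np.c_[uv,np.ones(len(uv))].T).T
    return p+d*((z-p[2])/d[:,2])[:,None]
def wrist(name=None):
    s=readout.read_state(); c=cams.capture('wrist'); T=np.array(c['tool_from_camera']); Rt=np.array(s['tcp_rot'])
    if name: cv2.imwrite(name,c['image'])
    return s,c,Rt@T[:3,:3],np.array(s['position'])+Rt@T[:3,3]
E
python3 - <<'E'
from h import *
c=cams.capture('top');im=c['image']
m=(im.max(2)<45).astype('uint8');m[:240]=0;m[305:]=0;m[:,:250]=0;m[:,308:]=0
cs,_=cv2.findContours(m,0,1);k=max(cs,key=cv2.contourArea);print(cv2.contourArea(k))
r=cv2.boxPoints(cv2.minAreaRect(k));w=cast(c,r,.154);print(r,w,w.mean(0))
e=[w[i+1]-w[i] for i in range(3)];print([(np.linalg.norm(v),np.degrees(np.arctan2(v[1],v[0]))) for v in e])
b=cast(c,[[139,234],[309,220],[319,327],[143,342]],.025);print(b)
E
```

```text
445.5
[[261.0488  285.43903]
 [286.7073  253.36586]
 [296.34146 261.07318]
 [270.68295 293.14636]] [[ 0.50315606  0.0286289   0.154     ]
 [ 0.55140413 -0.00875834  0.154     ]
 [ 0.5401557  -0.02342666  0.154     ]
 [ 0.4922336   0.01407699  0.154     ]] [0.52173737 0.00263022 0.154     ]
[(np.float64(0.06103836920479897), np.float64(-37.771964891701046)), (np.float64(0.01848477310457242), np.float64(-127.48286762730845)), (np.float64(0.06085270740409231), np.float64(141.95340205356072))]
[[ 0.5910899   0.25768775  0.025     ]
 [ 0.62408661 -0.05445612  0.025     ]
 [ 0.43247497 -0.07311894  0.025     ]
 [ 0.40180677  0.2348877   0.025     ]]
```

```bash
python3 -m inch '[[2.5,5.6,0.5,7,8.7],[5,11,1,14,8.7],[7.5,16.5,1.5,21,8.7],[10,22,2,28,8.7],[12,27,2,35,8.7],[14,32,2,42,8.7],[16,37,2,49,8.7],[18,42,2,56,8.7],[20,46,2,63,8.7],[22,49,2,70,8.7]]'; python3 -m inch '[[1,3,0,7,8.7],[2,5.5,0,14,8.7],[3.5,7.7,0,21,8.7],[3.5,7.7,0,28,8.7],[3.5,7.7,0,35,8.7],[3.5,7.7,0,42,8.7],[3.5,7.7,0,46.7,8.7],[3.5,7.7,0,46.7,8.7],[3.5,7.7,0,46.7,8.7]]'
python3 - <<'E'
from h import *
s,c,R,p=wrist('pics/w1.png');print(s['position'],s['tcp_rot'][:,1],s['joint_positions'],s['force'])
E
```

```text
time_s: 0.98
position: [0.4347, -0.1821, 0.2416]
tcp_rot: [[-0.098, 0.995, -0.0], [0.995, 0.098, 0.0], [0.0, -0.0, -1.0]]
force: [0.6, -0.1, 0.0]
opening: 1.001
grasp_force: 0.0
time_s: 1.73
position: [0.4696, -0.1071, 0.2415]
tcp_rot: [[-0.787, 0.617, -0.0], [0.617, 0.787, 0.0], [0.0, -0.0, -1.0]]
force: [-0.5, 0.3, -0.8]
opening: 0.998
grasp_force: 0.0
[ 0.46964067 -0.1070978   0.24147143] [ 6.17173009e-01  7.86827474e-01 -5.96252651e-05] [-2.61701364e+01  1.77436190e+01  1.00779948e+02  2.22284896e-03
  6.15021842e+01 -7.80612114e+01] [-0.53469599  0.30935828 -0.80998313]
```

View pics/w1.png

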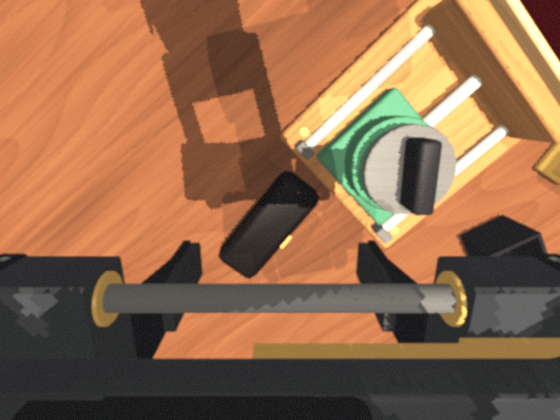

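The wrist view shows the bar's top face around (422,175), well clear of the open fingers. I'll refine its position from here.

```bash
python3 - <<'E'
from h import *
im=cv2.imread('pics/w1.png')
print(im[150,395:450:3].max(1),im[195,395:450:3].max(1)); print(im[130:222:4,420].max(1))
cv2.imwrite('pics/w1c.png',cv2.resize(im[110:230,360:470],None,fx=5,fy=5))
E
```

```text
[219 204 125  82  28  36  30  34  43  79 115 113 102  89  82 110 209 207
 208] [161 117  47  33  34  28  32  61  86  90  82  79  80  93 201 204 224 255
 254]
[215 212  68  39  54  54  58  63  69  72  83  88  90  95  88  97  93  92
  86  87  83 149 255]
```

View pics/w1c.png

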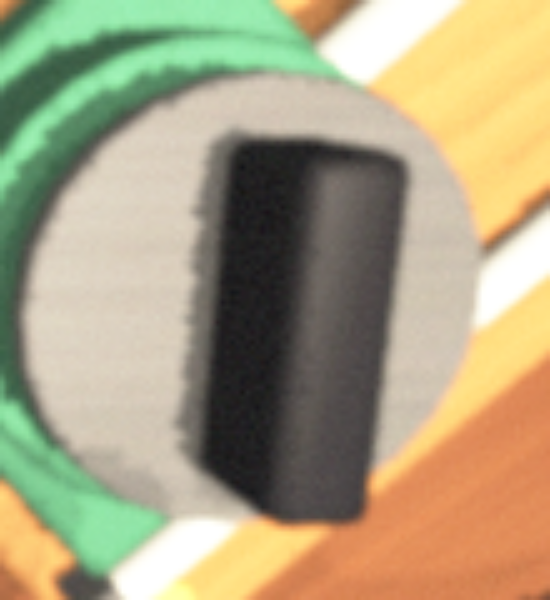

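```bash
python3 - <<'E'
from h import *
s,c,R,p=wrist()
f=lambda q:np.array(q)/5+[360,110]
w=cast(c,f([[310,150],[408,160],[362,522],[270,518]]),.154,R,p);print(w.mean(0))
for a,b in((0,3),(1,2)):
    v=w[b]-w[a];print(np.linalg.norm(v),np.degrees(np.arctan2(v[1],v[0])))
print(np.linalg.norm(w[1]-w[0]))
print(cast(c,f([[249,301],[20,301],[478,301]]),.118,R,p))
E
```

```text
[0.52138251 0.00366369 0.154     ]
0.05987625715594032 -36.96187852210118
0.059050839251817984 -36.99620585725747
0.015440016500007932
[[ 0.52127866  0.00384125  0.118     ]
 [ 0.49561725 -0.02887911  0.118     ]
 [ 0.54694107  0.03656291  0.118     ]]
```

```bash
python3 -m inch '[[1.7,3.7,0,0.5,8.7],[3.4,7.3,0,1.1,8.7],[5.2,11.05,0,1.1,8.7],[5.2,11.05,0,1.1,8.7],[5.2,11.05,-3,1.1,8.7],[5.2,11.05,-6,1.1,8.7],[5.2,11.05,-9,1.1,8.7],[5.2,11.05,-11,1.1,8.7],[5.2,11.05,-11.7,1.1,8.7],[5.2,11.05,-11.7,1.1,8.7]]'; python3 - <<'E'
from h import *
s,c,R,p=wrist('pics/w2.png');print(s['position'],np.degrees(np.arctan2(*s['tcp_rot'][:2,1][::-1])),s['force'],s['moment'])
E
```

```text
time_s: 2.67
position: [0.5204, 0.0031, 0.1229]
tcp_rot: [[-0.799, 0.601, -0.004], [0.601, 0.799, 0.001], [0.004, -0.002, -1.0]]
force: [0.1, 0.3, 0.9]
opening: 1.002
grasp_force: 0.0
[0.5204034  0.00314552 0.12294921] 53.053278193155386 [0.12703899 0.27926015 0.8916979 ] [ 0.00158835 -0.10112783  0.0099939 ]
```

View pics/w2.png

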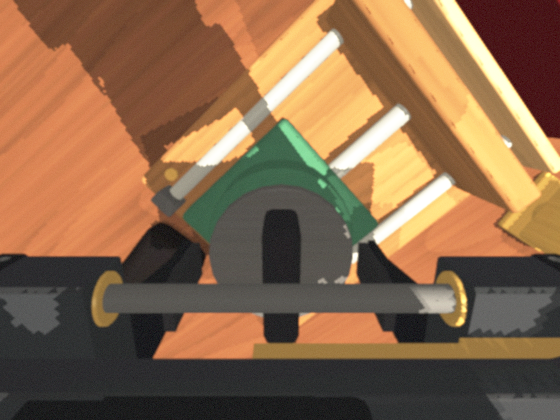

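The bar sits centred between the fingers at (281,275) and lines up with the image vertical, so I'll close on it.

```bash
python3 -m inch '[[0.08,0.02,0,0,4],[0.08,0.02,0,0,1.5],[0.08,0.02,0,0,1],[0.08,0.02,0,0,1],[0.08,0.02,0,0,1],[0.08,0.02,0,0,1],[0.08,0.02,0,0,1],[0.08,0.02,0,0,1]]'
```

```text
time_s: 3.38
position: [0.5226, 0.0035, 0.1247]
tcp_rot: [[-0.8, 0.6, 0.0], [0.6, 0.8, -0.0], [-0.0, 0.0, -1.0]]
force: [-0.5, -0.7, -0.5]
opening: 0.478
grasp_force: 0.0
```

```bash
python3 -m inch '[[0,0,0,0,1],[0,0,0,0,1],[0,0,0,0,1],[0,0,0,0,1],[0,0,0,0,1],[0,0,0,0,1]]'
```

```text
time_s: 3.88
position: [0.5223, 0.0032, 0.1246]
tcp_rot: [[-0.8, 0.6, -0.001], [0.6, 0.8, -0.0], [0.0, -0.001, -1.0]]
force: [-0.9, -2.3, 0.4]
opening: 0.202
grasp_force: 30.0
```

```bash
python3 -m inch '[[0,0,-0.05,0,1],[0,0,-0.1,0,1],[0,0,-0.15,0,1],[0,0,-0.2,0,1],[0,0,-0.25,0,1],[0,0,-0.3,0,1],[0,0,-0.35,0,1],[0,0,-0.35,0,1]]'
```

```text
time_s: 4.55
position: [0.5224, 0.0032, 0.1215]
tcp_rot: [[-0.8, 0.6, -0.0], [0.6, 0.8, -0.0], [-0.0, -0.001, -1.0]]
force: [-2.9, -2.8, 5.4]
opening: 0.203
grasp_force: 30.0
```

```bash
python3 -m inch '[[-0.03,0,-0.06,0,1],[-0.03,0,-0.06,2,1],[-0.03,0,-0.06,4,1],[-0.03,0,-0.06,6,1],[-0.03,0,-0.06,8,1],[-0.03,0,-0.06,10,1],[-0.03,0,-0.06,12,1],[-0.03,0,-0.06,12,1]]'; python3 -c "from h import *;print(readout.read_state()['moment'])"
```

```text
time_s: 5.22
position: [0.5223, 0.0031, 0.1211]
tcp_rot: [[-0.908, 0.42, 0.0], [0.42, 0.908, -0.001], [-0.0, -0.0, -1.0]]
force: [-2.5, -2.6, 5.6]
opening: 0.201
grasp_force: 30.0
[-0.40140172  0.35509066  0.01991718]
```

```bash
python3 -m inch '[[-0.03,-0.03,-0.07,1.5,1],[-0.03,-0.03,-0.07,3,1],[-0.03,-0.03,-0.07,4.5,1],[-0.03,-0.03,-0.07,6,1],[-0.03,-0.03,-0.07,7.5,1],[-0.03,-0.03,-0.07,9,1],[-0.03,-0.03,-0.07,10.5,1],[-0.03,-0.03,-0.07,12,1]]'; python3 -c "from h import *;print(readout.read_state()['moment'])"
```

```text
time_s: 5.88
position: [0.5222, 0.003, 0.1206]
tcp_rot: [[-0.975, 0.222, 0.001], [0.222, 0.975, -0.0], [-0.001, -0.0, -1.0]]
force: [-1.6, -2.8, 6.6]
opening: 0.203
grasp_force: 30.0
[-0.32015475  0.35903152 -0.14350473]
```

```bash
python3 -m inch '[[0,-0.03,0,1.5,1],[0,-0.03,0,3,1],[0,-0.03,0,4.5,1],[0,-0.03,0,6,1],[0,-0.03,0,7.5,1],[0,-0.03,0,9,1],[0,-0.03,0,10.5,1],[0,-0.03,0,12,1]]'; python3 -c "from h import *;print(readout.read_state()['moment'])"
```

```text
time_s: 6.55
position: [0.5222, 0.0028, 0.1206]
tcp_rot: [[-1.0, 0.015, 0.001], [0.015, 1.0, -0.0], [-0.001, -0.0, -1.0]]
force: [-2.3, -3.3, 7.0]
opening: 0.2
grasp_force: 30.0
[-0.28190843  0.40285415 -0.14253477]
```

```bash
python3 -m inch '[[0,-0.03,0,1.5,1],[0,-0.03,0,3,1],[0,-0.03,0,4.5,1],[0,-0.03,0,6,1],[0,-0.03,0,7.5,1],[0,-0.03,0,9,1],[0,-0.03,0,10.5,1],[0,-0.03,0,12,1]]'; python3 -c "from h import *;print(readout.read_state()['moment'])"
```

```text
time_s: 7.22
position: [0.5221, 0.0026, 0.1197]
tcp_rot: [[-0.981, -0.194, 0.0], [-0.194, 0.981, 0.0], [-0.0, 0.0, -1.0]]
force: [-1.3, -1.6, 1.2]
opening: 0.206
grasp_force: 30.0
[-0.18922775  0.09287519 -0.05269365]
```

The vertical force has fallen to 1.2 N, so the teeth have probably found the gap. I'll press on gently.

```bash
python3 -m inch '[[0,0,-0.05,0,1],[0,0,-0.1,0,1],[0,0,-0.15,0,1],[0,0,-0.2,0,1],[0,0,-0.25,0,1],[0,0,-0.25,0,1]]'; python3 -c "from h import *;print(readout.read_state()['moment'])"
```

```text
time_s: 7.72
position: [0.5221, 0.0026, 0.1172]
tcp_rot: [[-0.981, -0.192, 0.0], [-0.192, 0.981, 0.0], [-0.0, 0.0, -1.0]]
force: [-1.3, -0.9, 1.0]
opening: 0.203
grasp_force: 30.0
[-0.11646011  0.00257745 -0.04273091]
```

```bash
python3 -m inch '[[0,0,-0.1,0,1],[0,0,-0.2,0,1],[0,0,-0.3,0,1],[0,0,-0.4,0,1],[0,0,-0.5,0,1],[0,0,-0.6,0,1],[0,0,-0.7,0,1],[0,0,-0.75,0,1],[0,0,-0.75,0,1]]'; python3 -c "from h import *;print(readout.read_state()['moment'])"
```

```text
time_s: 8.47
position: [0.5221, 0.0026, 0.1097]
tcp_rot: [[-0.981, -0.193, 0.0], [-0.193, 0.981, 0.0], [-0.0, 0.0, -1.0]]
force: [-1.1, -1.1, 0.0]
opening: 0.206
grasp_force: 30.0
[-0.09505187 -0.13114764  0.03676197]
```

Fully home: 14.9 mm down with almost no force. Now I'll start winding clockwise.

```bash
P='from h import *;s=readout.read_state();print("M",s["moment"],"yaw",np.degrees(np.arctan2(*s["tcp_rot"][:2,1][::-1])),s["joint_positions"][5])'; python3 -c "$P"; python3 -m inch '[[-0.02,0,0,-2,1],[-0.03,0,0,-5,1],[-0.03,0,0,-8,1],[-0.03,0,0,-11,1],[-0.03,0,0,-14,1],[-0.03,0,0,-17,1],[-0.03,0,0,-20,1],[-0.03,0,0,-23,1],[-0.03,0,0,-26,1],[-0.03,0,0,-29,1]]';python3 -c "$P"
python3 - <<'E'
from h import *
a=cams.capture('scene')['image'];b=cams.capture('top')['image'];cv2.imwrite('pics/s1.png',a);cv2.imwrite('pics/t1.png',b)
cv2.imwrite('pics/c1.png',np.hstack([cv2.resize(a[160:290,300:430],(400,400)),cv2.resize(b[220:350,130:260],(400,400))]))
E
```

```text
M [-0.09505187 -0.13114764  0.03676197] yaw 101.10704226244202 -113.1065637844201
time_s: 9.3
position: [0.5221, 0.0029, 0.1096]
tcp_rot: [[-0.951, 0.308, 0.001], [0.308, 0.951, 0.0], [-0.001, 0.0, -1.0]]
force: [0.3, 0.5, -0.7]
opening: 0.2
grasp_force: 30.0
M [ 0.26439291 -0.31552723  0.34480075] yaw 72.04110770021424 -84.03348009048574
```

View pics/c1.png

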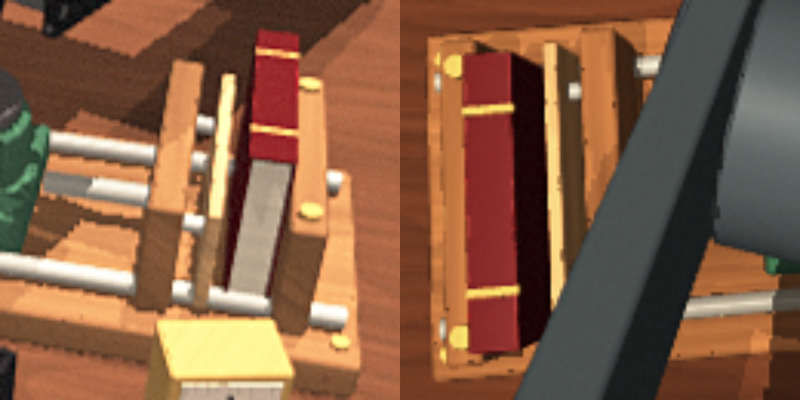

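The crops show the book still about 11 mm from the pad and close to the back jaw, and the pad about 12 mm from its jaw, so it's uncompressed. I'll keep winding.

```bash
P='from h import *;s=readout.read_state();print("M",s["moment"],"yaw",np.degrees(np.arctan2(*s["tcp_rot"][:2,1][::-1])),s["joint_positions"][5])'; python3 -m inch '[[0,0,0,-3,1],[0,0,0,-6,1],[0,0,0,-9,1],[0,0,0,-12,1],[0,0,0,-15,1],[0,0,0,-18,1],[0,0,0,-21,1],[0,0,0,-24,1],[0,0,0,-27,1],[0,0,0,-30,1]]';python3 -c "$P"; python3 -m inch '[[0,0,0,-2,1],[0,0,0,-4,1],[0,0,0,-6,1],[0,0,0,-8,1],[0,0,0,-10,1],[0,0,0,-10,1]]';python3 -c "$P"
python3 - <<'E'
from h import *
a=cams.capture('scene')['image'];b=cams.capture('top')['image'];cv2.imwrite('pics/s2.png',a);cv2.imwrite('pics/t2.png',b)
cv2.imwrite('pics/c2.png',np.hstack([cv2.resize(a[160:290,300:430],(400,400)),cv2.resize(b[220:350,130:260],(400,400))]))
E
```

```text
time_s: 10.23
position: [0.5223, 0.0032, 0.1096]
tcp_rot: [[-0.67, 0.742, 0.001], [0.742, 0.67, 0.001], [-0.0, 0.002, -1.0]]
force: [2.4, 2.6, -1.6]
opening: 0.206
grasp_force: 30.0
M [ 0.49150823 -0.52227035  0.30619149] yaw 42.08846445258456 -54.105366125801865
time_s: 10.73
position: [0.5224, 0.0032, 0.1097]
tcp_rot: [[-0.532, 0.847, 0.002], [0.847, 0.532, 0.001], [-0.0, 0.002, -1.0]]
force: [2.4, 3.1, -2.3]
opening: 0.202
grasp_force: 30.0
M [ 0.55488312 -0.67715416  0.31110955] yaw 32.160078758659665 -44.184369083023604
```

View pics/c2.png

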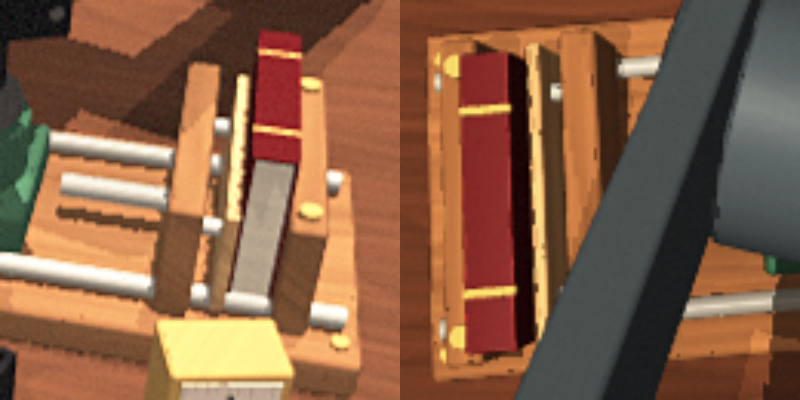

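The pad has reached the book and is starting to slide it back, with the pad gap still about full. From here I'll use small steps and watch the moment and the pad gap.

```bash
P='from h import *;s=readout.read_state();print("M",s["moment"][2],"yaw",np.degrees(np.arctan2(*s["tcp_rot"][:2,1][::-1])));[cv2.imwrite(f"pics/{n}_{s[%stime_s%s]:.2f}.png"%%(0) if 0 else f"pics/{n}_{round(s[chr(116)+chr(105)+chr(109)+chr(101)+chr(95)+chr(115)]*100)}.png",cams.capture(n)["image"]) for n in ("scene","top")]'
cat > q.py <<'E'
from h import *
s=readout.read_state();t=round(s['time_s']*100)
print('M',s['moment'][2],'yaw',np.degrees(np.arctan2(s['tcp_rot'][1,1],s['tcp_rot'][0,1])),t)
for n in('scene','top'):cv2.imwrite(f'pics/{n}_{t}.png',cams.capture(n)['image'])
E
python3 -m inch '[[0,0,-0.03,-2,1],[0,0,-0.03,-4,1],[0,0,-0.03,-6,1],[0,0,-0.03,-8,1],[0,0,-0.03,-8,1]]'|grep force;python3 q.py;python3 -m inch '[[0,0,0,-2,1],[0,0,0,-4,1],[0,0,0,-6,1],[0,0,0,-8,1],[0,0,0,-8,1]]'|grep force;python3 q.py
```

```text
force: [3.6, 4.0, -2.2]
grasp_force: 30.0
M 0.36247593476111983 yaw 24.118185042000295 1125
force: [2.7, 4.8, -2.1]
grasp_force: 30.0
M 0.4071044239980227 yaw 16.12846157726081 1177
```

```bash
ls pics; python3 - <<'E'
from h import *
fs=['t1','t2','top_1125','top_1177']; ss=['s1','s2','scene_1125','scene_1177']
L=[cv2.resize(cv2.imread(f'pics/{f}.png')[225:262,140:215],(400,197),interpolation=2) for f in fs]
M=[cv2.resize(cv2.imread(f'pics/{f}.png')[178:215,350:425],(400,197),interpolation=2) for f in ss]
cv2.imwrite('pics/c3.png',np.hstack([np.vstack(L[1:]),np.vstack(M[1:])]))
E
```

```text
c1.png
c2.png
s1.png
s2.png
scene0.png
scene_1125.png
scene_1177.png
t1.png
t2.png
top0.png
top_1125.png
top_1177.png
w1.png
w1c.png
w2.png
```

View pics/c3.png

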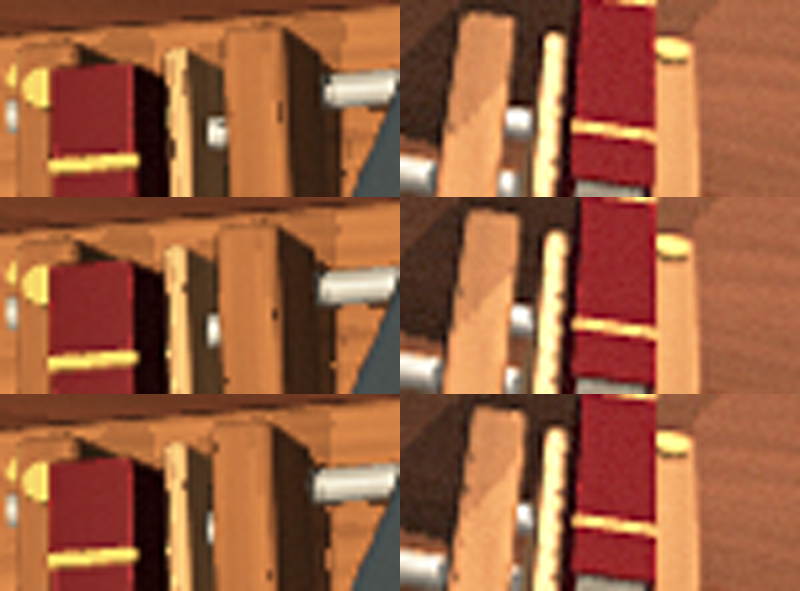

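Since yaw 32° the pad has stayed still against the book, and only the jaw is closing in. I'll put a number on the compression by template tracking.

```bash
cat > tr.py <<'E'
import cv2,numpy as np,sys
I=lambda f:cv2.resize(cv2.imread(f'pics/{f}.png')[228:250,140:212],None,fx=8,fy=8,interpolation=cv2.INTER_CUBIC)
def sh(ref,x0,x1,f):
    a=I(ref)[16:-16,(x0-140)*8:(x1-140)*8]
    r=cv2.matchTemplate(I(f),a,cv2.TM_CCOEFF_NORMED);_,v,_,l=cv2.minMaxLoc(r);return (l[0]-(x0-140)*8)/8,round(v,2)
# reference top_1177: pad bright strip ~171-176, jaw top ~180-194
for f in ['top0','t1','t2','top_1125','top_1177']+sys.argv[1:]:
    print(f,'pad',sh('top_1177',170,176,f),'jaw',sh('top_1177',179,195,f))
E
python3 tr.py
```

```text
top0 pad (8.5, 0.83) jaw (11.75, 0.96)
t1 pad (5.625, 0.9) jaw (8.875, 0.98)
t2 pad (0.125, 0.93) jaw (2.25, 0.97)
top_1125 pad (0.0, 1.0) jaw (1.0, 0.98)
top_1177 pad (0.0, 1.0) jaw (0.0, 1.0)
```

Compression is now roughly 4.5–5.5 mm, with the gap change and the moment rise in rough agreement. I'll add 4° and let it settle.

```bash
python3 -m inch '[[0,0,-0.02,-1,1],[0,0,-0.02,-2,1],[0,0,-0.02,-3,1],[0,0,-0.02,-4,1],[0,0,-0.02,-4,1],[0,0,-0.02,-4,1],[0,0,-0.02,-4,1],[0,0,-0.02,-4,1]]'|grep force;python3 q.py; python3 tr.py $(ls -t pics|grep top_|head -1|sed s/.png//)|tail -1
```

```text
force: [3.4, 5.1, -0.7]
grasp_force: 30.1
M 0.39384156293217754 yaw 12.204020157264829 1253
top_1253 pad (0.0, 1.0) jaw (-0.75, 0.98)
```

Pad compression is about 6.5 mm. I'll release and lift away.

```bash
python3 -m inch '[[0,0,0,0,4],[0,0,0,0,6],[0,0,0,0,7],[0,0,0,0,7],[0,0,0,0,7],[0,0,0,0,7],[0,0,0,0,7],[0,0,0,0,7],[0,0,0,0,7],[0,0,0,0,7]]'; python3 -m inch '[[0,0,0.5,0,7],[0,0,1.5,0,7],[0,0,3,0,7],[0,0,5,0,7],[0,0,8,0,7],[0,0,11,0,7],[0,0,14,0,7],[-3,-4,16,0,7],[-6,-8,16,0,7],[-6,-8,16,0,7]]'; python3 -m inch '[[-3,-3,0,0,7],[-5,-6,0,0,7],[-5,-10,0,0,7],[-5,-14,0,0,7],[-5,-18,0,0,7],[-5,-18,0,0,7],[-5,-18,0,0,7]]'; python3 q.py; F=$(ls -t pics|grep top_|head -1|sed s/.png//); python3 tr.py $F|tail -1
python3 - <<E
import cv2,numpy as np
f='$F';a=cv2.imread(f'pics/{f}.png');b=cv2.imread(f"pics/{f.replace('top','scene')}.png")
cv2.imwrite('pics/c4.png',np.hstack([cv2.resize(a[210:350,130:330],(400,280)),cv2.resize(b[150:290,230:430],(400,280))]))
E
```

```text
time_s: 13.47
position: [0.5216, 0.0026, 0.1093]
tcp_rot: [[-0.21, 0.978, -0.0], [0.978, 0.21, 0.0], [0.0, -0.0, -1.0]]
force: [0.7, 0.1, -0.2]
opening: 0.789
grasp_force: 0.0
time_s: 14.3
position: [0.4603, -0.0794, 0.2718]
tcp_rot: [[-0.21, 0.978, 0.002], [0.978, 0.21, -0.003], [-0.003, 0.002, -1.0]]
force: [-0.2, 0.1, -0.4]
opening: 0.805
grasp_force: 0.0
time_s: 14.88
position: [0.4116, -0.2596, 0.2701]
tcp_rot: [[-0.206, 0.979, 0.001], [0.979, 0.206, -0.001], [-0.001, 0.001, -1.0]]
force: [-1.1, 0.2, -0.6]
opening: 0.809
grasp_force: 0.0
M 0.038274303767760066 yaw 11.889520181038922 1488
top_1488 pad (0.0, 1.0) jaw (-0.75, 0.98)
```

View pics/c4.png

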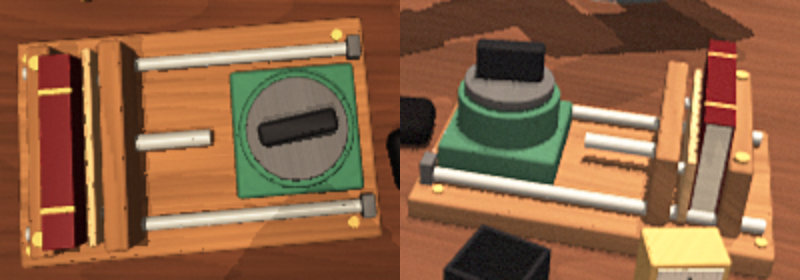

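The knob is down, the book is upright between the pad and the back jaw, and the clamp has held since release.

```bash
python3 -c "from rig import bot;print(bot.hand_in())"
```

```text
the job is handed in; nothing more can be done
None
```

The job is handed in after about 15 s of robot time: the knob meshed and went home (about 15 mm down), and the book is clamped upright with the pad pushed in an estimated 6.5 mm. The gripper is clear and no bystander was touched; the hand-in gave no verdict.

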